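# Knock-test a boxed part on the spring striker bench tester

### The arm

A 7-joint arm with a two-finger parallel gripper is mounted at the origin on a cart in front of the work surface, level with it; the furniture and walls round the work are solid. World frame = base frame: x ahead of the robot, y to its left, z up, the work surface at z = 0. Lengths are in mm, angles in rad, forces in N, time in s.
With the tool pointing down it reaches from about 400 to 875 mm from the base axis. Payload 4.4 kg.
Tool frame: the origin (TCP) lies midway between the tips of the shut fingers; the grasp point (between the pads) lies behind it (ctrl.grip_point_offset is the x of the grasp point in the tool frame, in mm); x points along the fingers, z is the direction in which the jaws open and shut, and the axes are right-handed (so a half turn about x gives the same grasp; the last joint's range is limited). The gripper opens to 85 mm and grips with 20 to 120 N. Pads are 22 mm wide; open, the fingers measure 114 mm over their backs; the gripper's body (76 mm by 85 mm) begins 54 mm behind the grasp point. The pads swing forward as they close: fully open they stand 13 mm farther back than shut.
Start: joints at [1.046, 0.628, 0.038, 1.517, -0.027, 0.996, -0.02], TCP at [287.895, -582.781, 231.313] pointing down, gripper open.
Joint ranges: [-3.06, 3.06], [-0.37, 2.12], [-1.25, 1.32], [0.18, 2.47], [-1.1, 4.24], [0.23, 1.98], [-2.94, 2.94]. Speed limits (rad/s): [2.57, 2.57, 3.14, 3.14, 3.14, 3.14, 3.14].

### API

Orientations are given as [roll, pitch, yaw] about the fixed x, y, z axes, in that order (R = Rz(yaw) Ry(pitch) Rx(roll)).
In Python, from cell import status, eyes, ctrl gives the robot as it stands. The module is installed in compiled form; this text tells all that it offers.
- The arm moves only by the tool apply_moves, never from a script. Its argument "targets" is a list of rows, each a list of 3 entries, a list of its own where there are three numbers: the shift along the tool's x, y, z in mm, then the turn about the tool's x in degrees, then the finger opening in mm, from 0 to 85.4. In form: [[[dx, dy, dz], roll, claw], ...]. A call has 1 to 10 rows; each row shifts and turns the pose as measured when the row begins, along the tool's axes as they then stand; what a row does not reach is not made up. A row lasts 1/8 s, in which the tool goes at most 62.5 mm and 10.7 degrees, less where a joint would pass 70% of its speed; a pose out of reach is approached as far as the arm can. A call is refused whole if a number of a shift passes 62.5 or a number of a turn 10.7, either way. A call with a gripper value outside its range is refused whole. The fingers move at their own pace and stop on an object; the grip force is fixed at half the most. Time passes only in rows, so rows that do not move let the fingers close. It gives the time, the measured TCP pose, the force and the opening at its end, in the units of the state.
- status.read_state(): the state, without advancing time (a new reading comes with each control period).
- eyes.get_image(name): name is "side" or "top"; returns (picture, depth): 384x512x3 uint8, blue, green, red; 384x512 float32, mm along the optical axis (not along the pixel's ray), 0 where there is no reading.
- eyes.camera_params(name): a dict with "fx", "fy", "cx", "cy" (pixels), "dist" ([k1, k2, p1, p2, k3] as OpenCV has them; the pictures are not rectified), "R" (3x3) and "t" (3): a world point X has camera coordinates R X + t. Camera axes: x right, y down, z forward; pixel columns grow to the right and rows downward; lengths in mm; the calibration is good to about 2 mm. A picture is of the moment at which its call begins. camera_params takes no time and is no camera call.
- ctrl.finish_job(): hands the job in, once; it reports no verdict.
The state is a dict: "clock": time; "qpos": joint angles; "qd": joint speeds; "tau": joint torques, N m; "eef_pos": TCP position; "tool_rot": TCP orientation; "force": force on the tool from outside, world axes, zero at the start; "torque": the same for the moment, N m; "width": finger opening in mm.
Only numpy, scipy, OpenCV 4.12 (cv2) and the standard library are available. Lean on these libraries where they do the work, as an engineer would, in place of code of your own. Each camera call takes 0.05 s, during which the arm holds its last target.

### The job

Knock-test the boxed part on the bench tester. With the striker still at rest, gently slide the white carton along the apron into the nest until it is home against the fence; then pull the orange cocking paddle gently back until the sear catches and holds it by itself, without heaving on the back buffer; then take the hand off it and press the red trigger so the striker fires, hits the carton and drives the tell-tale sled along. Do not push the paddle, the carton or the sled forward by hand to fake the knock, and leave the mug and the tape where they are.

Things in the scene. Friction and masses are not known exactly. Their poses are not given: they have to be found in the camera images.
- tester: grey bench knock tester, fixed to the table: base plate 460 x 120 x 10 mm with striker, nest and sled in line, loading apron 150 mm wide (top 10 mm up) on one side. Origin: under the nest's centre, at table height. +x = firing direction (sled at +x; paddle, then trigger at -x). +y points out along the apron; the carton is pushed towards -y into the nest
- nest (a point): centre of the nest on its floor, 10 mm above the table; axes as the tester's. Dark guide wall at x = -38 mm (striker side) and the anvil at x = +39.5 mm leave about 76 mm; at the outer end, y = +41 to +77 mm, dark walls flare the mouth to about 88 mm. Walls are 26 mm high over the floor. The cork-faced fence closes the nest at y = -43 mm, 38 mm over the floor
- carton: white card box, orange dot on the lid, 72 x 87 x 50 mm (its x, y, z), about 0.1 kg; origin at the centre of its underside. Starts on the apron, turned up to 7 degrees from the tester's axes. Home, it touches the fence: origin at the tester's y = 0 and x = 0 (+-3 mm); there the push meets a hard stop. Push it on its outer (+y) end
- paddle (a point): orange upright cocking paddle on the striker carriage: 8 mm thick along the tester's x, 54 mm wide (y), 46 mm high (50 to 96 mm above the table); origin at its centre; axes as the tester's. At rest at the tester's x = -96 mm. Drawn by pushing its front (+x) face towards -x; in front of it, as far as the carton, nothing is higher than 50 mm; behind it, the sear block is 63 mm high
- striker (a joint): slide of striker and paddle, m: 0 = at rest forward, grows as drawn back (-x). Spring 280 N/m. The sear catches at a point from 0.036 to 0.056 (its tooth is clamped anywhere along the tail): find it by feel. A rubber buffer, 10 N per mm more, begins 2 mm past the catch, so a total pull of 20 to 24 N is surely past it. Let go, it stays if caught (slipping up to 5 mm forward onto the sear), else returns to 0
- trigger_pad (a point): red trigger pad on the sear's tail, 24 x 34 mm (tester's x, y); origin at the centre of its top, about 63 mm above the table; on the tester's centre line at x = -276 mm. Pressed straight down 4 to 8 mm (5 to 14 N) it lifts the sear and fires the striker; hard stop at about 11 mm
- anvil (a point): cork-faced upright aluminium anvil on the tell-tale sled, 76 mm wide, 42 mm high, at the +x side of the nest; origin at the centre of its face, at the tester's x = +39.5 mm before the knock. Not to be touched by hand
- telltale (a joint): travel of the tell-tale sled in m along the tester's +x: 0 before the knock; stays where it is driven (1.5 N friction); a proper knock passed on through the carton drives it some 8 to 35 mm
- mug: bystander: green and white mug, 78 x 116 x 101 mm, origin under its centre
- tape: bystander: roll of black tape lying flat, 62 x 59 x 19 mm, origin under its centre

How it is judged (in metres and radians):
On the way, in this order (a step that is already met when the one before it is completed fails the run):
1. the carton is home in the nest against the fence (within 4 mm), the striker still at rest and the tell-tale not moved (y of carton in the frame of tester below 0.004 m and x of carton in the frame of tester between -0.006 and 0.006 m and value of joint striker below 0.006 m and value of joint telltale below 0.003 m), for 0.2 s.
2. the striker is cocked: drawn back more than 30 mm and held by the sear alone, the robot not touching it, the carton still home (value of joint striker above 0.03 m and contact force between each of the fingers, the arm and striker below 0.2 N and y of carton in the frame of tester below 0.005 m), for 0.3 s.
3. the striker has fired and the knock has driven the tell-tale at least 6 mm (value of joint striker below 0.012 m and value of joint telltale above 0.006 m), for 0.1 s.
At the end, for the whole second after the job is handed in: the striker is back at rest (within 6 mm), the tell-tale sled stands at least 6 mm along, and the carton stands upright and still between the guides, within 15 mm of the fence line and not more than 55 mm along the firing line (value of joint striker below 0.006 m and value of joint telltale above 0.006 m and y of carton in the frame of tester between -0.01 and 0.015 m and x of carton in the frame of tester between -0.01 and 0.055 m and angle between carton's own z axis and vertical below 0.15 rad and linear speed of carton below 0.02 m/s); the robot touches nothing.
It fails at once if the robot heaves on the striker with more than 30 N (contact force between any of the fingers, the arm and striker above 30 N).
It fails at once if the carton is pushed by the fingers with more than 38 N (contact force between the fingers and carton above 38 N).
It fails at once if the robot touches the anvil (contact force between any of the fingers, the arm and telltale above 0.5 N).
It fails at once if the tell-tale is pushed along by fingers on the carton, or the paddle is pushed forward past its rest by hand ((value of joint striker below -0.004 m and contact force between any of the fingers, the arm and striker above 1 N) or (value of joint telltale above 0.004 m and contact force between the fingers and carton above 0.5 N)).
It fails at once if a bystander is moved more than 30 mm (distance of any of mug, tape from where it was at the start of the episode above 0.03 m).
It also fails if it takes over 54 s, if anything falls off the work surface, if the arm or the gripper's body presses on something with over 40 N, if the wrist force passes 120 N, or if a joint passes its speed limit or range.

## Working session

There is one attempt and no reset: what is moved stays moved. The work goes in short steps, Python scripts to look and compute and a tool call to move; the robot and the scene stay as the last step left them, time stands still between calls to the robot, and variables do not carry over. Pictures are saved under pics/ and viewed, and the job is handed in when it is done.

Besides the shell and the picture viewer there is one more tool, called as name([rows], argument=value, ...), one row to a line, values as JSON. apply_moves: Moves the arm, as the interface text tells. Its arguments: {"type":"object","properties":{"targets":{"type":"array"}},"required":["targets"]}

```bash
mkdir -p pics; ls; python3 - <<'E'
from cell import status, eyes, ctrl
import cv2,numpy as np
print(status.read_state(), ctrl.grip_point_offset)
for n in ("side","top"):
    im,d=eyes.get_image(n); cv2.imwrite(f"pics/{n}0.png",im); np.savez(f"{n}0.npz",im=im,d=d)
    print(n,eyes.camera_params(n))
E
```

```text
pics
{'clock': 0.0, 'qpos': array([ 1.04620968,  0.62934026,  0.03843696,  1.51836843, -0.02699859,
        0.99626636, -0.01997891]), 'qd': array([-2.75130323e-04, -2.22403676e-04, -4.93866037e-04, -4.30684350e-04,
        1.03243939e-03, -4.63903584e-05,  1.75040847e-03]), 'tau': array([-8.84654110e-04, -5.63408732e+01,  1.22605383e+00, -1.93453932e+01,
        1.09479626e-02,  1.01839119e-02,  1.93110475e-05]), 'eef_pos': array([ 287.61590445, -582.2194065 ,  230.39264154]), 'tool_rot': array([-3.12960512,  1.56893178,  2.04159638]), 'force': array([-1.14985752,  0.45012008, -0.33480681]), 'torque': array([-0.00511399,  0.06437909, -0.00729075]), 'width': 85.29961816525652} -18.700000000000003
side {'fx': 402.814002951423, 'fy': 402.814002951423, 'cx': 254.40939922366763, 'cy': 181.45403405419697, 'dist': array([-0.03594715,  0.        ,  0.        ,  0.        ,  0.        ]), 'R': array([[-0.8233608 , -0.56747015, -0.00739061],
       [-0.32888487,  0.48772177, -0.80867931],
       [ 0.46250593, -0.66340418, -0.58820333]]), 't': array([439.61171901, 223.15500248, 883.13801937])}
top {'fx': 441.14461491415267, 'fy': 441.14461491415267, 'cx': 249.91042181457635, 'cy': 184.8824598657144, 'dist': array([-0.07705657,  0.        ,  0.        ,  0.        ,  0.        ]), 'R': array([[-0.01792093, -0.99951769, -0.02536191],
       [-0.98586449,  0.021891  , -0.16610836],
       [ 0.16658344,  0.02202659, -0.98578131]]), 't': array([  68.95523278,  532.59790099, 1083.64741023])}
```

View pics/top0.png

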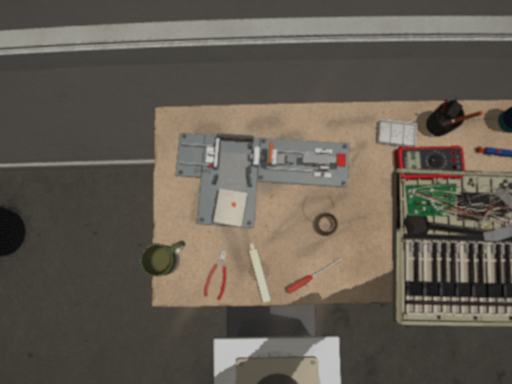

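View pics/side0.png

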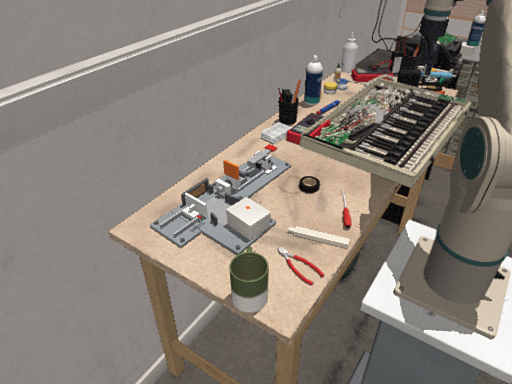

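The top view shows the tester firing to the left (world +y): nest at about (237,160), carton lid at (232,207), orange paddle at (270,155) and red trigger at (341,160). The mug is at (160,259) and the tape at (325,224).

```bash
cat > h.py <<'E'
import numpy as np,cv2
from cell import status, eyes, ctrl
def ray(n,px):
    p=eyes.camera_params(n);K=np.array([[p['fx'],0,p['cx']],[0,p['fy'],p['cy']],[0,0,1]])
    u=cv2.undistortPoints(np.array(px,float).reshape(-1,1,2),K,p['dist']).reshape(-1,2)
    R=p['R'];d=np.c_[u,np.ones(len(u))]@R; c=-R.T@p['t']; return c,d
def onz(n,px,z):
    c,d=ray(n,px); return c+d*((z-c[2])/d[:,2])[:,None]
def proj(n,X):
    p=eyes.camera_params(n);K=np.array([[p['fx'],0,p['cx']],[0,p['fy'],p['cy']],[0,0,1]])
    return cv2.projectPoints(np.array(X,float).reshape(-1,1,3),cv2.Rodrigues(p['R'])[0],p['t'],K,p['dist'])[0].reshape(-1,2)
def depthpt(n,d,px):
    c,r=ray(n,px); px=np.array(px).reshape(-1,2)
    z=np.array([d[int(round(y)),int(round(x))] for x,y in px]); return c+r*z[:,None]
def blobs(im,lo,hi,minA=8):
    m=cv2.inRange(cv2.cvtColor(im,cv2.COLOR_BGR2HSV),lo,hi)
    n,l,s,c=cv2.connectedComponentsWithStats(m)
    return [(c[i].round(1),s[i]) for i in range(1,n) if s[i][4]>=minA],l
E
python3 - <<'E'
from h import *
t=np.load("top0.npz");s=np.load("side0.npz")
for n,f in (("top",t),("side",s)):
    for nm,lo,hi in (("orange",(5,150,120),(16,255,255)),("red",(0,150,80),(4,255,255)),("red2",(174,150,80),(180,255,255))):
        for c,st in blobs(f['im'],lo,hi,4)[0]: print(n,nm,c,st,depthpt(n,f['d'],[c]).round(0))
cv2.imwrite("pics/topz.png",cv2.resize(t['im'][120:240,165:360],None,fx=4,fy=4,interpolation=cv2.INTER_CUBIC))
cv2.imwrite("pics/sidez.png",cv2.resize(s['im'][135:255,140:300],None,fx=5,fy=5,interpolation=cv2.INTER_CUBIC))
E
```

```text
top orange [480.5 112.5] [480 112   2   2   4] [[ 681. -504.  149.]]
top orange [270.4 150.9] [269 143   4  19  34] [[610.   5.  95.]]
top orange [233.2 204.2] [232 203   3   3   6] [[483. 101.  61.]]
top red [400.1 148.5] [398 147   7   6  10] [[ 624. -337.   35.]]
top red [413.9 147.1] [411 147   6   2   7] [[ 627. -375.   32.]]
top red [440.1 147. ] [419 146  43   3  48] [[ 626. -445.   32.]]
top red [480.5 149.4] [478 147   7   5  25] [[ 621. -561.   20.]]
top red [401.9 155.1] [401 149   4  14  20] [[ 605. -339.   39.]]
top red [452.5 152.4] [451 151   4   4  11] [[ 609. -474.   40.]]
top red [462.  153.5] [462 150   1   8   8] [[ 608. -503.   32.]]
top red [340.6 159.6] [337 154   8  12  91] [[ 346.   33. 1158.]]
top red [398.3 157.8] [398 154   2   8  10] [[ 599. -331.   32.]]
top red [453.  159.8] [452 158   3   4  10] [[ 590. -474.   39.]]
top red [463.  162.5] [463 159   1   8   8] [[ 584. -504.   31.]]
top red [209.5 165.5] [209 165   2   2   4] [[592. 164.  23.]]
top red [400.6 166.4] [399 165   5   3   8] [[ 576. -335.   33.]]
top red [463.8 169. ] [463 168   2   3   4] 
[... 2249 characters left out ...]
  28  13 161] [[ 613. -971.   25.]]
side red2 [391.2  74. ] [389  73   5   3   9] [[  510. -1045.    34.]]
side red2 [318.9 112. ] [317 111   4   3   7] [[ 622. -563.   12.]]
side red2 [318.7 129.1] [309 121  21  16 104] [[ 548. -414.   28.]]
side red2 [293.  136.5] [287 130  13  14 129] [[ 601. -328.   23.]]
side red2 [296.9 257. ] [295 256   5   3   7] [[322. 133.   7.]]
side red2 [306.5 262.1] [302 259  11   7  13] [[296. 133.   5.]]
side red2 [288.4 262. ] [287 260   4   5   7] [[330. 158.   7.]]
side red2 [314.8 268.3] [313 267   4   4   6] [[272. 138.   4.]]
side red2 [320.2 273.1] [318 271   5   5   8] [[255. 144.   5.]]
side red2 [301.4 276.8] [295 272  13  11  19] [[284. 178.   6.]]
```

View pics/topz.png

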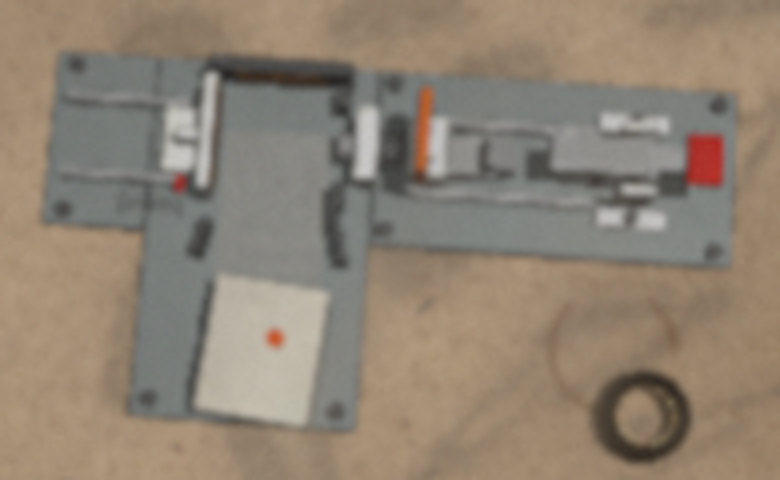

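View pics/sidez.png

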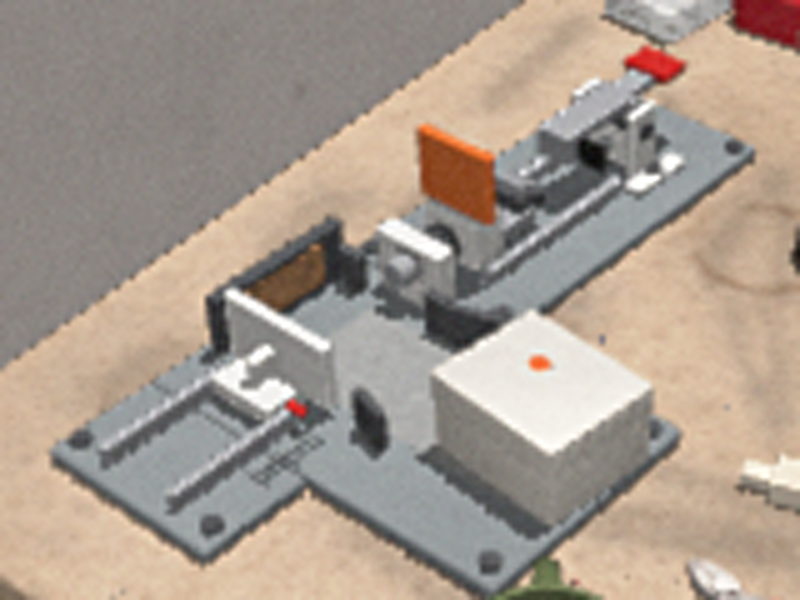

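```bash
python3 - <<'E'
from h import *
def P(l): return (np.array(l,float)+.5)/4-.5+[165,120]
def S(l): return (np.array(l,float)+.5)/5-.5+[140,135]
np.set_printoptions(suppress=True,precision=1)
print("base",onz("top",P([(738,92),(730,265),(58,52),(42,222),(128,413),(355,430)]),10))
print("trig",onz("top",P([(705,160)]),63), onz("top",[(340.6,159.6)],63), onz("side",S([(655,63)]),63),)
print("pad top",onz("top",P([(425,88),(422,178)]),96), onz("side",S([(423,127),(494,155)]),96))
print("lid",onz("top",P([(218,274),(330,292),(306,424),(193,408)]),60), "side",onz("side",S([(432,378),(533,310),(652,388),(548,455)]),60))
print("anvil top",onz("top",P([(213,72),(203,187)]),42+10),onz("side",S([(228,292),(332,352)]),52))
print("fence",onz("top",P([(210,60),(350,70)]),48))
E
```

```text
base [[ 648.8 -209.    10. ]
 [ 531.5 -197.1   10. ]
 [ 688.   248.7   10. ]
 [ 570.7  258.2   10. ]
 [ 442.2  200.2   10. ]
 [ 428.3   52.    10. ]]
trig [[ 590.8 -174.3   63. ]] [[ 590.9 -173.6   63. ]] [[ 590.3 -169.9   63. ]]
pad top [[633.1   3.1  96. ]
 [576.    6.5  96. ]] [[631.    5.3  96. ]
 [581.8   5.8  96. ]]
lid [[524.8 135.9  60. ]
 [511.8  65.3  60. ]
 [429.   81.7  60. ]
 [440.4 152.2  60. ]] side [[522.3 140.   60. ]
 [512.5  67.7  60. ]
 [428.   85.4  60. ]
 [442.3 153.8  60. ]]
anvil top [[659.2 139.2  52. ]
 [582.9 146.   52. ]] [[661.6 137.6  52. ]
 [583.3 145.1  52. ]]
fence [[668.5 141.5  48. ]
 [659.4  50.2  48. ]]
```

```bash
cat >> h.py <<'E'
from scipy.spatial.transform import Rotation as Ro
EX=np.array([.0855,.9963,0]);EY=np.array([-.9963,.0855,0]);EZ=np.array([0,0,1.]);O=np.array([614.9,101.5,0])
def tw(x,y,z): return O+x*EX+y*EY+z*EZ
def wt(p): d=np.asarray(p)-O; return np.array([d@EX,d@EY,d@EZ])
def rep(*targets):
    np.set_printoptions(suppress=True,precision=2)
    s=status.read_state();R=Ro.from_euler('xyz',s['tool_rot']).as_matrix();p=s['eef_pos']
    print("clk %.2f"%s['clock'],"tcp",p,"tester",wt(p),"F tester",[round(float(s['force']@a),2) for a in(EX,EY,EZ)],"w %.1f"%s['width'],"q",s['qpos'])
    print("tool axes in tester: x",[R[:,0]@a for a in (EX,EY,EZ)],"y",np.array([R[:,1]@a for a in (EX,EY,EZ)]),"z",np.array([R[:,2]@a for a in (EX,EY,EZ)]))
    z=R[:,2]; print("roll deg about tool x to bring z along EX:", np.degrees(np.arctan2(-(R[:,1]@EX),z@EX)),"or -EX",np.degrees(np.arctan2((R[:,1]@EX),-z@EX)))
    for t in targets: print(t,"shift tool",R.T@(tw(*t)-p))
E
python3 - <<'E'
from h import *
rep((0,206,39))
w=np.array([480,-250,230.]); print(wt(w)); rep(tuple(wt(w)))
E
```

```text
clk 0.10 tcp [ 287.63 -582.28  230.48] tester [-709.24  267.6   230.48] F tester [0.4, 0.75, -0.22] w 85.5 q [ 1.05  0.63  0.04  1.52 -0.03  1.   -0.02]
tool axes in tester: x [np.float64(0.0014281208199369122), np.float64(0.0009108633192084284), np.float64(-0.9999985652893155)] y [ 0.52 -0.86 -0.  ] z [-0.86 -0.52 -0.  ]
roll deg about tool x to bring z along EX: -148.80783838226628 or -EX 31.192161617733714
(0, 206, 39) shift tool [ 192.44  420.05 -574.49]
[-361.73  104.35  230.  ]
clk 0.10 tcp [ 287.63 -582.28  230.48] tester [-709.24  267.6   230.48] F tester [0.4, 0.75, -0.22] w 85.5 q [ 1.05  0.63  0.04  1.52 -0.03  1.   -0.02]
tool axes in tester: x [np.float64(0.0014281208199369122), np.float64(0.0009108633192084284), np.float64(-0.9999985652893155)] y [ 0.52 -0.86 -0.  ] z [-0.86 -0.52 -0.  ]
roll deg about tool x to bring z along EX: -148.80783838226628 or -EX 31.192161617733714
(np.float64(-361.73339999999996), np.float64(104.34761999999996), np.float64(230.0)) shift tool [   0.83  319.66 -212.74]
```

apply_moves([
  [[0,40,-30],10.4,40],
  [[0,40,-40],10.4,40],
  [[0,40,-40],10.4,40],
])

```text
clock: 0.48
eef_pos: [370.9, -446.2, 228.5]
tool_rot: [-1.719, 1.567, 2.887]
force: [1.1, -0.5, 0.2]
width: 40.3
```

```bash
python3 - <<'E'
from h import *
rep((-362,104,230),(0,206,130))
E
```

```text
clk 0.47 tcp [ 370.92 -446.15  228.52] tester [-566.49  196.25  228.52] F tester [-0.42, -1.17, 0.19] w 40.3 q [ 0.7   0.54  0.19  1.72 -0.12  0.9  -0.73]
tool axes in tester: x [np.float64(0.000653049589187605), np.float64(0.0038377763108914478), np.float64(-0.9999924218945084)] y [-0.02 -1.   -0.  ] z [-1.    0.02 -0.  ]
roll deg about tool x to bring z along EX: 178.83707177170368 or -EX -1.1629282282963365
(-362, 104, 230) shift tool [  -1.7    88.09 -206.36]
(0, 206, 130) shift tool [  98.93  -20.85 -566.14]
```

apply_moves([
  [[0,20,-55],-1.2,40],
  [[0,20,-58],0,40],
  [[0,20,-58],0,40],
  [[0,10,-58],0,40],
  [[0,0,-58],0,40],
  [[0,-20,-58],0,40],
  [[5,-20,-58],0,40],
  [[20,-20,-58],0,40],
  [[20,-20,-40],0,40],
  [[20,-10,-30],0,40],
])

```text
clock: 1.72
eef_pos: [401.4, 97.8, 162.9]
tool_rot: [2.62, 1.567, 0.971]
force: [-0.6, -0.3, 0.0]
width: 40.3
```

```bash
python3 - <<'E'
from h import *
rep((0,206,100),(0,206,39))
E
```

```text
clk 1.73 tcp [401.45  97.8  162.93] tester [-21.94 212.34 162.93] F tester [-0.31, 0.55, 0.05] w 40.3 q [-0.4   0.42  0.13  2.22 -0.11  0.5  -1.83]
tool axes in tester: x [np.float64(0.0034287500328514923), np.float64(-0.0019351760118814145), np.float64(-0.99999224876391)] y [ 0.01 -1.    0.  ] z [-1.   -0.01 -0.  ]
roll deg about tool x to bring z along EX: -179.5624277730873 or -EX 0.4375722269126986
(0, 206, 100) shift tool [ 63.02   6.4  -21.67]
(0, 206, 39) shift tool [124.02   6.28 -21.46]
```

apply_moves([
  [[20,6,-21],0.4,40],
  [[30,0,0],0,40],
  [[35,0,0],0,40],
  [[25,0,0],0,40],
  [[10,0,0],0,40],
  [[0,0,0],0,40],
])

```text
clock: 2.48
eef_pos: [405.3, 124.6, 46.7]
tool_rot: [-2.25, 1.56, 2.385]
force: [-0.8, -0.2, 0.2]
width: 40.1
```

```bash
python3 - <<'E'
from h import *
rep((0,206,39),(0,180,39))
im,d=eyes.get_image("side");cv2.imwrite("pics/s1.png",cv2.resize(im[120:280,130:330],None,fx=4,fy=4,interpolation=cv2.INTER_CUBIC)[:600])
E
```

```text
clk 2.48 tcp [405.32 124.64  46.67] tester [  5.13 210.79  46.67] F tester [-0.27, 0.82, 0.23] w 40.1 q [-0.49  0.69  0.19  2.27 -0.6   0.23 -1.4 ]
tool axes in tester: x [np.float64(0.006991378048086835), np.float64(0.008805676480324556), np.float64(-0.9999367835411039)] y [ 0.01 -1.   -0.01] z [-1.   -0.01 -0.01]
roll deg about tool x to bring z along EX: -179.50882909343773 or -EX 0.491170906562264
(0, 206, 39) shift tool [7.59 4.82 5.23]
(0, 180, 39) shift tool [ 7.36 30.82  5.45]
```

View pics/s1.png

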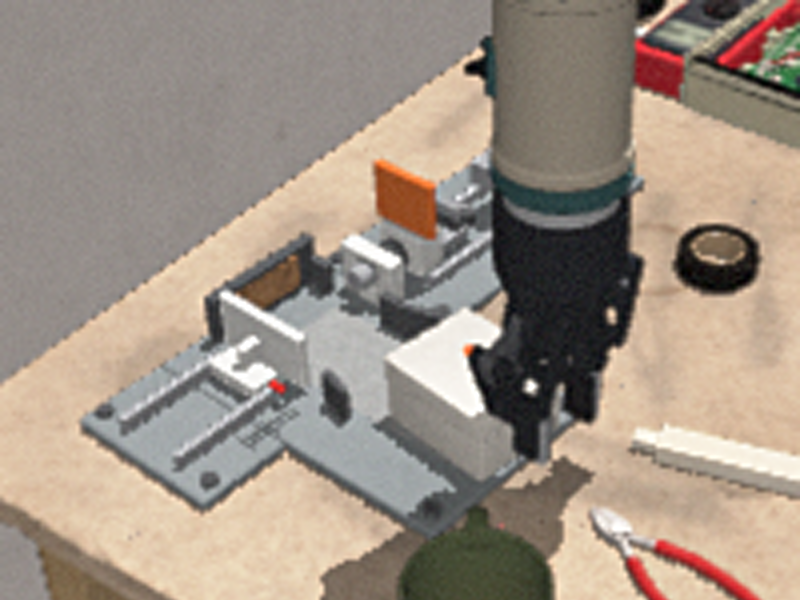

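The side view shows the fingers behind the carton's outer end at about (560,420), everything else undisturbed. J6 is near its lower limit, so I'm moving inward.

apply_moves([
  [[2,8,5],0.5,40],
  [[4,4,0],0,40],
  [[3,4,0],0,40],
  [[0,4,0],0,40],
  [[0,4,0],0,40],
])

```text
clock: 3.15
eef_pos: [431.6, 117.4, 38.6]
tool_rot: [-2.583, 1.56, 2.042]
force: [-0.8, 0.4, 0.7]
width: 39.6
```

```bash
python3 - <<'E'
from h import *
rep((0,180,39))
E
```

```text
clk 3.15 tcp [431.63 117.39  38.62] tester [  0.16 183.95  38.62] F tester [0.37, 0.79, 0.69] w 39.6 q [-0.46  0.72  0.2   2.22 -0.6   0.26 -1.38]
tool axes in tester: x [np.float64(0.009428761254070269), np.float64(0.005872083935350419), np.float64(-0.9999383019498012)] y [-0.   -1.   -0.01] z [-1.    0.   -0.01]
roll deg about tool x to bring z along EX: 179.9362520850987 or -EX -0.06374791490131614
(0, 180, 39) shift tool [-0.4   3.96  0.15]
```

```bash
cat >> h.py <<'E'
def look(tag):
    for n,(r0,r1,c0,c1) in (("top",(120,240,165,360)),("side",(130,250,140,300))):
        im,d=eyes.get_image(n); np.savez(f"{n}_{tag}.npz",im=im,d=d)
        cv2.imwrite(f"pics/{n}_{tag}.png",cv2.resize(im[r0:r1,c0:c1],None,fx=4,fy=4,interpolation=cv2.INTER_CUBIC))
E
python3 -c "
from h import *
look('2')"
```

```text
(no output)
```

View pics/top_2.png

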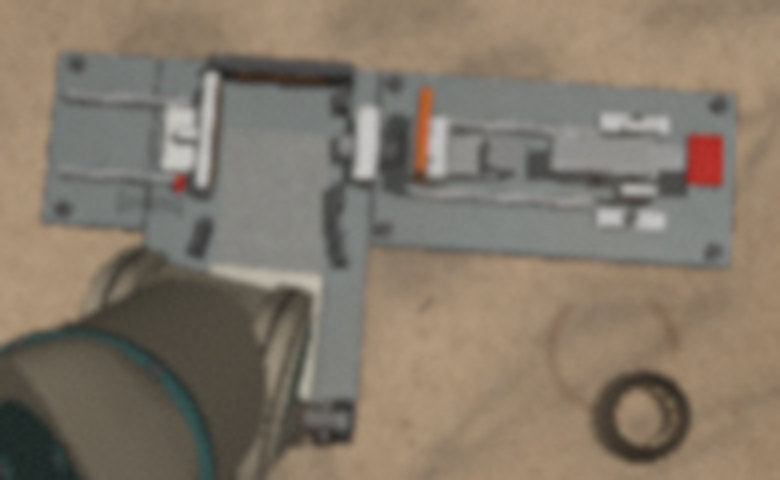

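View pics/side_2.png

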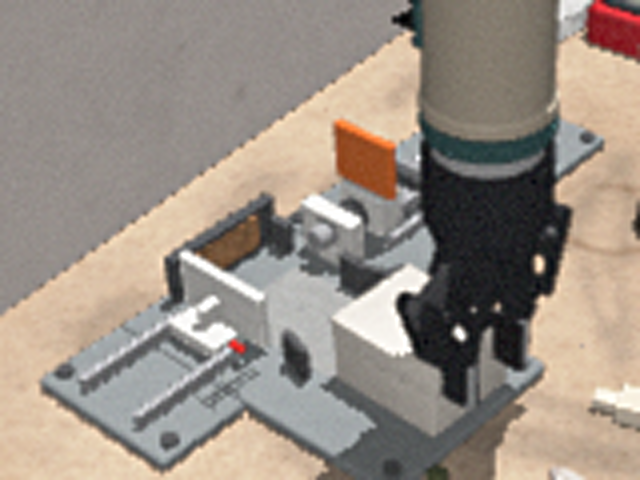

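The carton is now nearly square to the mouth. Its lid's inner corners show at (322,275) in the top crop and (332,322) and (412,266) in the side crop.

```bash
python3 - <<'E'
from h import *
P=lambda l:(np.array(l,float)+.5)/4-.5+[165,120]
S=lambda l:(np.array(l,float)+.5)/4-.5+[140,130]
for q in onz("top",P([(322,275),(211,266)]),60): print("top",wt(q))
for q in onz("side",S([(332,322),(412,266),(434,408)]),60): print("side",wt(q))
E
```

```text
top [-39.08904642  89.1365854   60.        ]
top [31.43794251 87.85487242 60.        ]
side [35.49099947 88.86441504 60.        ]
side [-38.13716837  90.67703743  60.        ]
side [ 54.76538575 187.80814363  60.        ]
```

apply_moves([
  [[0,5,0],0,40],
  [[0,6,0],0,40],
  [[0,6,0],0,40],
  [[0,6,0],0,40],
  [[0,6,0],0,40],
  [[0,6,0],0,40],
  [[0,6,0],0,40],
])

```text
clock: 4.12
eef_pos: [475.2, 114.0, 38.5]
tool_rot: [-2.603, 1.56, 2.023]
force: [-0.4, -0.1, 0.5]
width: 40.0
```

```bash
python3 - <<'E'
from h import *
rep((0,55,39))
E
```

```text
clk 4.12 tcp [475.15 113.95  38.52] tester [  0.46 140.29  38.52] F tester [-0.09, 0.41, 0.49] w 40.0 q [-0.46  0.75  0.26  2.11 -0.56  0.35 -1.39]
tool axes in tester: x [np.float64(0.009493696853781415), np.float64(0.00566295170873697), np.float64(-0.9999388938344216)] y [-0.   -1.   -0.01] z [-1.    0.   -0.01]
roll deg about tool x to bring z along EX: 179.98155201665256 or -EX -0.01844798334745859
(0, 55, 39) shift tool [-0.97 85.3   0.42]
```

apply_moves([
  [[0,5,0],0,40],
  [[0,6,0],0,40],
  [[0,6,0],0,40],
  [[0,6,0],0,40],
  [[0,6,0],0,40],
  [[0,6,0],0,40],
])

```text
clock: 4.88
eef_pos: [512.4, 110.7, 38.3]
tool_rot: [-2.582, 1.56, 2.044]
force: [-0.7, 0.0, 1.5]
width: 40.3
```

```bash
python3 - <<'E'
from h import *
rep((0,55,39))
look('3')
E
```

```text
clk 4.88 tcp [512.39 110.68  38.26] tester [  0.38 102.92  38.26] F tester [-0.02, 0.66, 1.51] w 40.3 q [-0.45  0.78  0.29  2.01 -0.54  0.43 -1.4 ]
tool axes in tester: x [np.float64(0.009399007467253093), np.float64(0.0058763408142482485), np.float64(-0.9999385570778112)] y [-0.   -1.   -0.01] z [-1.    0.   -0.01]
roll deg about tool x to bring z along EX: 179.9783117890343 or -EX -0.021688210965708
(0, 55, 39) shift tool [-1.03 47.92  0.35]
```

View pics/side_3.png

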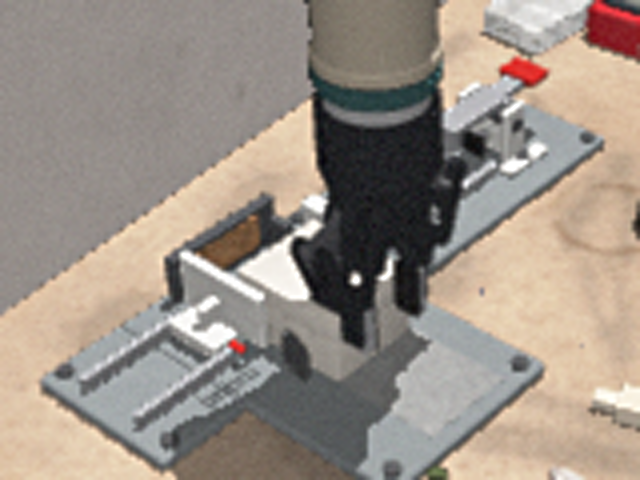

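View pics/top_3.png

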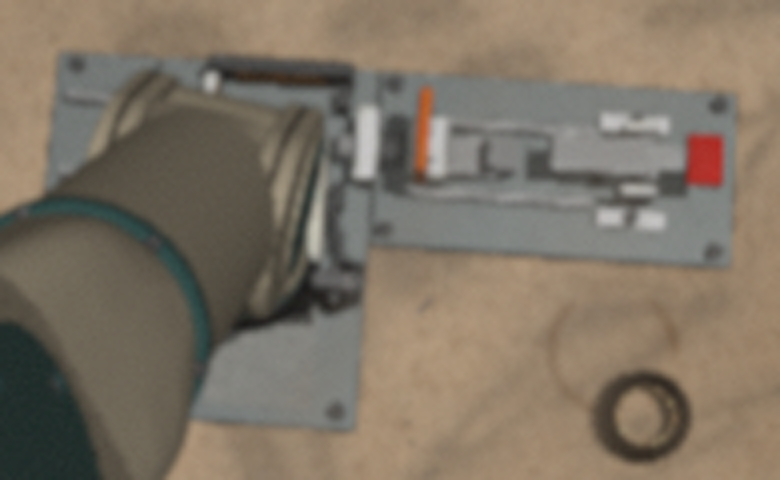

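The carton is in the nest mouth and clear of the anvil. The tell-tale marker has not moved, still at (237,346). I'm continuing slowly.

apply_moves([
  [[0,4,0],0,40],
  [[0,5,0],0,40],
  [[0,5,0],0,40],
  [[0,5,0],0,40],
  [[0,5,0],0,40],
  [[0,4,0],0,40],
  [[0,4,0],0,40],
  [[0,3,0],0,40],
])

```text
clock: 5.98
eef_pos: [549.6, 107.5, 38.0]
tool_rot: [-2.594, 1.56, 2.033]
force: [-0.3, -0.2, -0.8]
width: 40.3
```

```bash
python3 - <<'E'
from h import *
rep((0,55,39))
E
```

```text
clk 5.97 tcp [549.62 107.49  37.99] tester [ 0.38 65.55 37.99] F tester [-0.26, 0.25, -0.81] w 40.3 q [-0.44  0.81  0.32  1.92 -0.52  0.5  -1.41]
tool axes in tester: x [np.float64(0.009339836638069143), np.float64(0.005695523665156847), np.float64(-0.9999401578888831)] y [-0.   -1.   -0.01] z [-1.    0.   -0.01]
roll deg about tool x to bring z along EX: 179.98225152753358 or -EX -0.01774847246643015
(0, 55, 39) shift tool [-1.08 10.55  0.37]
```

apply_moves([
  [[-0.5,3,0],0,40],
  [[0,2.5,0],0,40],
  [[0,2.5,0],0,40],
])

```text
clock: 6.35
eef_pos: [558.0, 106.7, 38.4]
tool_rot: [-2.569, 1.56, 2.058]
force: [-0.6, 0.2, 0.1]
width: 40.2
```

apply_moves([
  [[0,2,0],0,40],
])

```text
clock: 6.48
eef_pos: [560.1, 106.6, 38.4]
tool_rot: [-2.566, 1.56, 2.061]
force: [-1.2, -0.7, 0.7]
width: 39.9
```

apply_moves([
  [[0,2,0],0,40],
])

```text
clock: 6.6
eef_pos: [562.2, 106.4, 38.4]
tool_rot: [-2.563, 1.56, 2.064]
force: [-0.1, -1.0, 0.0]
width: 40.0
```

apply_moves([
  [[0,1.5,0],0,40],
])

```text
clock: 6.72
eef_pos: [563.8, 106.2, 38.4]
tool_rot: [-2.562, 1.56, 2.064]
force: [-0.5, 0.4, 1.1]
width: 39.9
```

apply_moves([
  [[0,1.5,0],0,40],
])

```text
clock: 6.85
eef_pos: [564.8, 106.3, 38.3]
tool_rot: [-2.478, 1.559, 2.148]
force: [-1.6, 0.3, 1.4]
width: 39.8
```

apply_moves([
  [[0,1.5,0],0,40],
])

```text
clock: 6.98
eef_pos: [564.8, 106.3, 38.1]
tool_rot: [-2.307, 1.557, 2.319]
force: [-4.9, 0.4, 3.0]
width: 40.1
```

apply_moves([
  [[0,1.5,0],0,40],
  [[0,1.5,0],0,40],
])

```text
clock: 7.22
eef_pos: [564.7, 106.3, 37.6]
tool_rot: [-2.09, 1.551, 2.536]
force: [-6.2, 0.4, 3.5]
width: 40.2
```

```bash
python3 - <<'E'
from h import *
rep((0,80,39))
look('4')
E
```

```text
clk 7.22 tcp [564.68 106.27  37.61] tester [ 0.45 50.45 37.61] F tester [-0.09, 6.2, 3.54] w 40.2 q [-0.43  0.83  0.33  1.86 -0.51  0.55 -1.41]
tool axes in tester: x [np.float64(0.009708213363009057), np.float64(0.01697454724829967), np.float64(-0.9998087748427815)] y [-0.   -1.   -0.02] z [-1.    0.   -0.01]
roll deg about tool x to bring z along EX: 179.98053484766308 or -EX -0.019465152336915467
(0, 80, 39) shift tool [ -0.89 -29.57   0.46]
```

View pics/side_4.png

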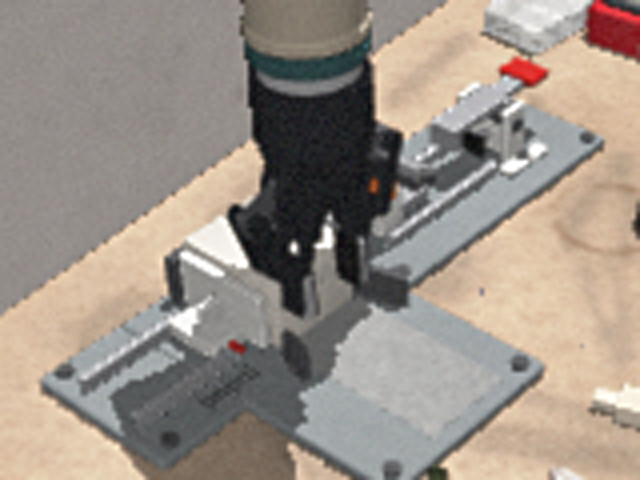

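Hard stop at tester y ≈ 50 with about 6 N, and the tell-tale marker still at (237,346). I'm backing off, rising and checking.

apply_moves([
  [[0,-4,0],0,40],
  [[0,-12,0],0,40],
  [[-10,-15,0],0,20],
  [[-40,-10,0],0,0],
  [[-45,0,0],0,0],
  [[-5,0,30],0,0],
  [[0,0,50],0,0],
  [[0,0,50],0,0],
])

```text
clock: 8.32
eef_pos: [512.4, -17.8, 143.2]
tool_rot: [-2.69, 1.556, 1.947]
force: [0.4, -0.7, -0.3]
width: 0.0
```

```bash
python3 - <<'E'
from h import *
rep((-60,0,130),(-60,0,64))
look('5')
E
```

```text
clk 8.32 tcp [512.44 -17.76 143.16] tester [-127.58   91.88  143.16] F tester [-0.64, -0.44, -0.31] w 0.0 q [-0.28  0.6   0.41  1.99 -0.41  0.64 -1.25]
tool axes in tester: x [np.float64(0.013467537525420523), np.float64(0.006707978314085671), np.float64(-0.9998867992131958)] y [ 0.01 -1.   -0.01] z [-1.   -0.01 -0.01]
roll deg about tool x to bring z along EX: -179.37939657957773 or -EX 0.6206034204222628
(-60, 0, 130) shift tool [ 13.45  92.7  -66.41]
(-60, 0, 64) shift tool [ 79.45  93.13 -65.52]
```

View pics/side_5.png

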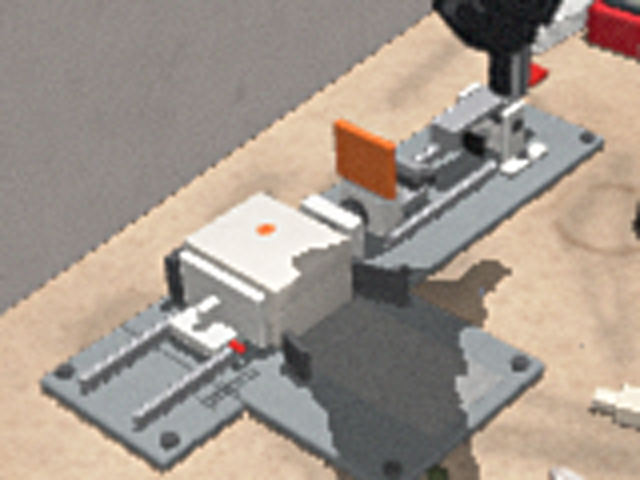

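View pics/top_5.png

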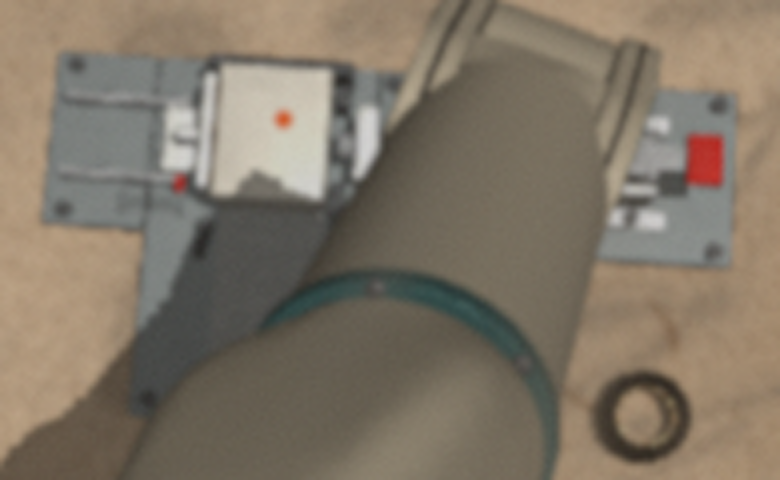

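The carton sits square in the nest against the fence, with the tell-tale marker at the same pixel. Next I move above the gap in front of the paddle.

```bash
python3 - <<'E'
from h import *
P=lambda l:(np.array(l,float)+.5)/4-.5+[165,120]
S=lambda l:(np.array(l,float)+.5)/4-.5+[140,130]
q=onz("top",P([(217,65),(332,68),(326,202),(208,199)]),60); print([wt(a) for a in q],wt(q.mean(0)))
q=onz("side",S([(182,246),(262,193),(268,303)]),60); print([wt(a) for a in q])
E
```

```text
[array([ 38.14827857, -43.50721855,  60.        ]), array([-36.13589397, -45.94919453,  60.        ]), array([-38.36490587,  42.12514801,  60.        ]), array([36.81328008, 44.86297548, 60.        ])] [ 0.1151897 -0.6170724 60.       ]
[array([ 41.08142856, -41.20651783,  60.        ]), array([-34.76304148, -42.9007744 ,  60.        ]), array([47.32027548, 44.88358903, 60.        ])]
```

apply_moves([
  [[0,30,-30],0.6,0],
  [[0,30,-30],0,0],
  [[10,25,-5],0,0],
  [[5,8,0],0,0],
  [[0,0,0],0,0],
])

```text
clock: 9.05
eef_pos: [609.4, 35.1, 130.9]
tool_rot: [-2.724, 1.557, 1.889]
force: [-0.9, 0.2, 0.7]
width: -0.0
```

```bash
python3 - <<'E'
from h import *
rep((-60,0,64))
look('6')
E
```

```text
clk 9.05 tcp [609.36  35.08 130.86] tester [-66.65  -0.16 130.86] F tester [0.09, 0.93, 0.72] w -0.0 q [-0.35  0.73  0.42  1.73 -0.43  0.77 -1.38]
tool axes in tester: x [np.float64(0.01268860893159413), np.float64(0.005415818179266859), np.float64(-0.9999048222901448)] y [-0.01 -1.   -0.01] z [-1.    0.01 -0.01]
roll deg about tool x to bring z along EX: 179.18109136595098 or -EX -0.8189086340490238
(-60, 0, 64) shift tool [66.93  0.12 -5.81]
```

View pics/side_6.png

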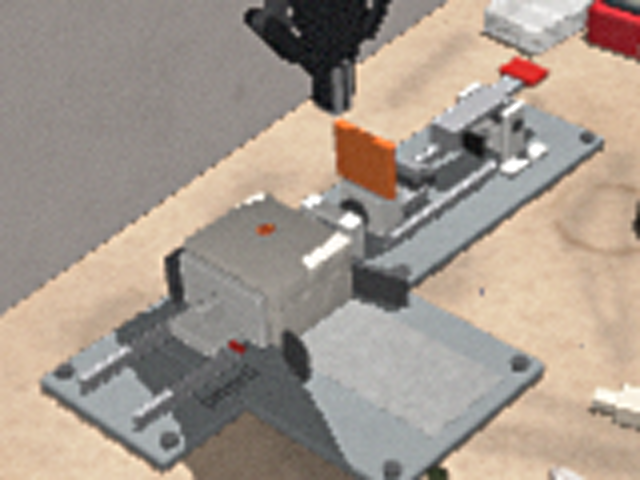

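The carton's measured centre is (0.1, -0.6), so it is home. The shut fingers are above the gap in front of the paddle at crop (335,90). I'm descending.

apply_moves([
  [[15,0,-6],-0.8,0],
  [[22,0,-1],0,0],
  [[18,0,0],0,0],
  [[8,0,0],0,0],
  [[3,0,0],0,0],
  [[0,0,0],0,0],
])

```text
clock: 9.9
eef_pos: [607.1, 43.1, 62.3]
tool_rot: [-2.677, 1.555, 1.949]
force: [0.4, -0.3, -0.3]
width: -0.0
```

```bash
python3 - <<'E'
from h import *
rep((-77,0,64))
look('7')
E
```

```text
clk 9.90 tcp [607.14  43.09  62.28] tester [-58.86   2.73  62.28] F tester [-0.26, -0.39, -0.33] w -0.0 q [-0.33  0.82  0.36  1.77 -0.48  0.64 -1.34]
tool axes in tester: x [np.float64(0.013707096646909623), np.float64(0.0068572771599522755), np.float64(-0.9998825307920414)] y [-0.   -1.   -0.01] z [-1.    0.   -0.01]
roll deg about tool x to bring z along EX: 179.96133154617306 or -EX -0.03866845382692973
(-77, 0, 64) shift tool [-1.99  2.73 18.11]
```

View pics/side_7.png

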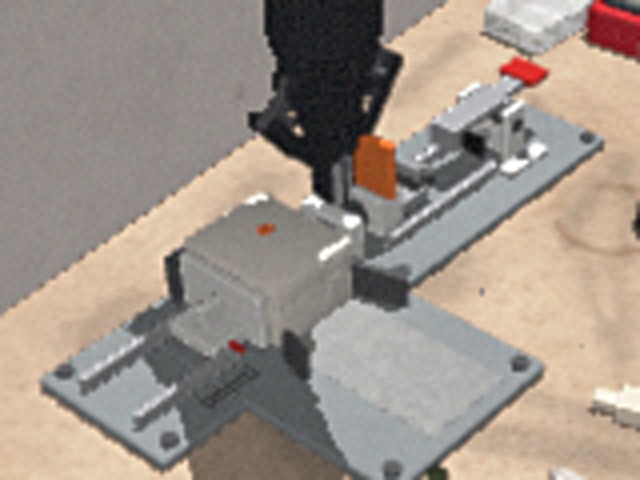

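The fingers stand in the gap just ahead of the paddle at about (375,165), with the knuckles above its top edge. I'm pushing towards -x.

apply_moves([
  [[-1,3,6],0,0],
  [[0,0,5],0,0],
  [[0,0,4],0,0],
])

```text
clock: 10.38
eef_pos: [610.3, 26.9, 64.8]
tool_rot: [-2.885, 1.556, 1.741]
force: [0.8, 0.6, -0.1]
width: -0.0
```

apply_moves([
  [[0,0,4],0,0],
  [[0,0,4],0,0],
])

```text
clock: 10.62
eef_pos: [609.6, 18.5, 64.8]
tool_rot: [-2.906, 1.556, 1.72]
force: [-0.2, 1.4, 0.4]
width: -0.0
```

```bash
python3 - <<'E'
from h import *
rep((-77,0,64))
E
```

```text
clk 10.62 tcp [609.59  18.55  64.83] tester [-83.1   -1.81  64.83] F tester [1.42, 0.29, 0.44] w -0.0 q [-0.29  0.82  0.36  1.77 -0.47  0.64 -1.3 ]
tool axes in tester: x [np.float64(0.014591819074129275), np.float64(0.003496786532324905), np.float64(-0.9998874107488014)] y [-0. -1. -0.] z [-1.    0.   -0.01]
roll deg about tool x to bring z along EX: 179.96249745887067 or -EX -0.037502541129340025
(-77, 0, 64) shift tool [ 0.93 -1.81 -6.09]
```

apply_moves([
  [[0,-1,4],0,0],
  [[0,0,4],0,0],
  [[0,0,4],0,0],
])

```text
clock: 11.0
eef_pos: [608.4, 9.0, 64.9]
tool_rot: [-3.016, 1.552, 1.612]
force: [1.1, 4.0, 1.6]
width: 0.3
```

apply_moves([
  [[0,0,4],0,0],
  [[0,0,4],0,0],
  [[0,0,4],0,0],
])

```text
clock: 11.38
eef_pos: [607.6, 0.5, 65.0]
tool_rot: [-3.024, 1.547, 1.607]
force: [1.7, 5.9, 2.1]
width: 0.3
```

apply_moves([
  [[0,0,4],0,0],
  [[0,0,4],0,0],
])

```text
clock: 11.62
eef_pos: [607.2, -3.3, 65.0]
tool_rot: [-3.025, 1.542, 1.609]
force: [1.1, 8.1, 2.4]
width: -0.1
```

```bash
python3 - <<'E'
from h import *
rep((-120,0,64))
E
```

```text
clk 11.62 tcp [607.16  -3.26  65.01] tester [-105.04   -1.25   65.01] F tester [8.18, -0.4, 2.36] w -0.1 q [-0.23  0.81  0.34  1.77 -0.47  0.64 -1.25]
tool axes in tester: x [np.float64(0.028946768409174796), np.float64(0.0035961913920473177), np.float64(-0.999574453097775)] y [ 0.01 -1.   -0.  ] z [-1.   -0.01 -0.03]
roll deg about tool x to bring z along EX: -179.6153498848383 or -EX 0.3846501151617021
(-120, 0, 64) shift tool [ 0.58 -1.34 14.97]
```

apply_moves([
  [[0,-1,5],0,0],
  [[0,0,5],0,0],
  [[0,0,5],0,0],
])

```text
clock: 12.0
eef_pos: [606.8, -7.2, 65.2]
tool_rot: [-3.081, 1.528, 1.56]
force: [0.5, 10.6, 3.8]
width: 0.1
```

apply_moves([
  [[0,0,5],0,0],
  [[0,0,5],0,0],
])

```text
clock: 12.25
eef_pos: [606.5, -8.5, 65.4]
tool_rot: [-3.071, 1.517, 1.575]
force: [1.5, 10.7, 3.1]
width: -0.1
```

```bash
python3 - <<'E'
from h import *
rep((-120,0,64))
E
```

```text
clk 12.25 tcp [606.5   -8.48  65.36] tester [-110.29   -1.03   65.36] F tester [10.82, -0.58, 3.11] w -0.1 q [-0.19  0.81  0.31  1.78 -0.48  0.64 -1.21]
tool axes in tester: x [np.float64(0.0538551137877199), np.float64(0.004868940950494574), np.float64(-0.9985367783464466)] y [ 0.02 -1.   -0.  ] z [-1.   -0.02 -0.05]
roll deg about tool x to bring z along EX: -178.888468736262 or -EX 1.1115312637379922
(-120, 0, 64) shift tool [ 0.84 -1.22  9.74]
```

apply_moves([
  [[0,-1,7],0.5,0],
  [[0,0,7],0.5,0],
])

```text
clock: 12.5
eef_pos: [606.3, -12.5, 65.5]
tool_rot: [-3.086, 1.504, 1.548]
force: [0.5, 11.9, 5.4]
width: -0.2
```

apply_moves([
  [[0,0,7],0,0],
  [[0,0,7],0,0],
])

```text
clock: 12.75
eef_pos: [605.8, -16.1, 65.7]
tool_rot: [-3.077, 1.491, 1.565]
force: [1.6, 12.7, 5.6]
width: -0.2
```

```bash
python3 - <<'E'
from h import *
rep((-120,0,64))
look('8')
E
```

```text
clk 12.75 tcp [605.83 -16.06  65.71] tester [-117.9    -1.01   65.71] F tester [12.76, -0.53, 5.56] w -0.2 q [-0.15  0.81  0.29  1.78 -0.49  0.65 -1.18]
tool axes in tester: x [np.float64(0.07941572343927249), np.float64(0.006361316266428099), np.float64(-0.9968210439752109)] y [ 0.02 -1.   -0.01] z [-1.   -0.01 -0.08]
roll deg about tool x to bring z along EX: -179.13460597458115 or -EX 0.8653940254188508
(-120, 0, 64) shift tool [ 1.55 -1.04  2.2 ]
```

View pics/side_8.png

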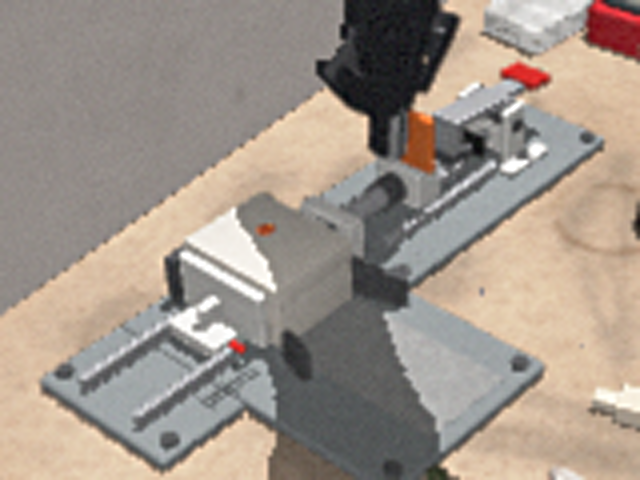

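The paddle is drawn well back; its near top corner moved from (394,155) to (433,120).

```bash
python3 - <<'E'
from h import *
S=lambda l:(np.array(l,float)+.5)/4-.5+[140,130]
q=onz("side",S([(395,153),(433,120)]),96); print([wt(a) for a in q])
q=onz("side",S([(396,198),(433,172)]),50); print([wt(a) for a in q])
E
```

```text
[array([-89.86211095,  32.04103924,  96.        ]), array([-136.99751114,   25.62141161,   96.        ])]
[array([-98.56225694,  23.43257783,  50.        ]), array([-138.89482354,   22.99812275,   50.        ])]
```

apply_moves([
  [[0,0,7.5],0.4,0],
  [[0,0,7.5],0,0],
])

```text
clock: 13.1
eef_pos: [605.5, -19.7, 65.9]
tool_rot: [-3.066, 1.476, 1.575]
force: [0.9, 13.9, 5.8]
width: -0.0
```

apply_moves([
  [[0,0,8],0,0],
  [[0,0,8],0,0],
])

```text
clock: 13.35
eef_pos: [605.0, -22.6, 66.2]
tool_rot: [-3.061, 1.459, 1.589]
force: [0.9, 14.7, 7.8]
width: -0.0
```

apply_moves([
  [[0,0,8],0,0],
  [[0,0,8],0,0],
])

```text
clock: 13.6
eef_pos: [604.6, -24.6, 66.5]
tool_rot: [-3.057, 1.441, 1.601]
force: [0.0, 16.3, 7.9]
width: -0.2
```

```bash
python3 - <<'E'
from h import *
rep((-120,0,64))
look('9')
E
```

```text
clk 13.60 tcp [604.63 -24.65  66.51] tester [-126.56   -0.55   66.51] F tester [16.25, 1.37, 7.87] w -0.2 q [-0.08  0.8   0.25  1.77 -0.51  0.67 -1.12]
tool axes in tester: x [np.float64(0.12888323994775527), np.float64(0.014969368966507848), np.float64(-0.9915461400701323)] y [ 0.03 -1.   -0.01] z [-0.99 -0.03 -0.13]
roll deg about tool x to bring z along EX: -178.1408165896297 or -EX 1.8591834103702876
(-120, 0, 64) shift tool [ 3.34 -0.31 -6.2 ]
```

View pics/side_9.png

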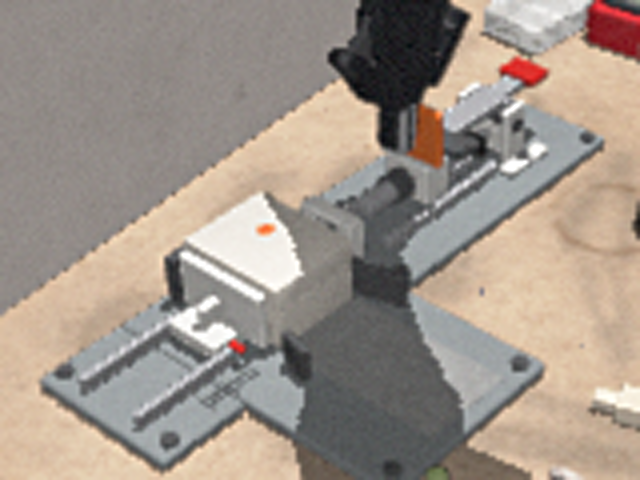

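```bash
python3 - <<'E'
from h import *
for k in "4 5 6 7 8 9".split():
    im=np.load(f"side_{k}.npz")['im'].astype(int)
    sub=im[140:156,262:282]; w=np.clip(sub[:,:,2]-np.maximum(sub[:,:,1],sub[:,:,0])-60,0,None)
    ys,xs=np.mgrid[140:156,262:282]; print(k,(w*xs).sum()/w.sum(),(w*ys).sum()/w.sum(),w.sum())
    o=np.load(f"side_{k}.npz")['im']
    print([ (c,s[4]) for c,s in blobs(o,(5,150,100),(16,255,255),30)[0] if 200<c[0]<260])
E
```

```text
4 270.63311965811965 147.1260683760684 4680
[]
5 273.7848011363636 147.87357954545453 1408
[(array([230.9, 169.2]), np.int32(205))]
6 270.63045816304583 147.11292751129275 4649
[(array([231. , 169.3]), np.int32(203))]
7 270.633132270573 147.11826798793624 4642
[(array([233.6, 171. ]), np.int32(128))]
8 270.936803874092 148.11864406779662 4130
[(array([244.6, 165. ]), np.int32(86))]
9 270.6309705561614 147.11712104689204 4585
[(array([246.8, 163.9]), np.int32(87))]
```

The trigger pad dipped about 1 px (from row 147.1 to 148.1) in frame 8 and is back at its home row in frame 9. The sear rode over the tooth and dropped in, so I'm easing off gently.

apply_moves([
  [[0,0,2],0,0],
  [[0,0,-2],0,0],
  [[0,0,-3],0,0],
  [[0,0,-3],0,0],
  [[0,0,-3],0,0],
])

```text
clock: 14.32
eef_pos: [603.8, -15.1, 67.6]
tool_rot: [-3.04, 1.44, 1.619]
force: [-0.4, 0.2, -0.6]
width: 0.2
```

```bash
python3 - <<'E'
from h import *
rep((-120,0,64))
look('10')
E
```

```text
clk 14.32 tcp [603.78 -15.06  67.59] tester [-117.08    1.11   67.59] F tester [0.15, 0.41, -0.59] w 0.2 q [-0.1   0.8   0.25  1.77 -0.51  0.67 -1.13]
tool axes in tester: x [np.float64(0.12948234961811889), np.float64(0.017401379821650992), np.float64(-0.9914283709829022)] y [ 0.03 -1.   -0.01] z [-0.99 -0.03 -0.13]
roll deg about tool x to bring z along EX: -178.12210576049034 or -EX 1.8778942395096783
(-120, 0, 64) shift tool [3.16 1.07 3.39]
```

View pics/side_10.png

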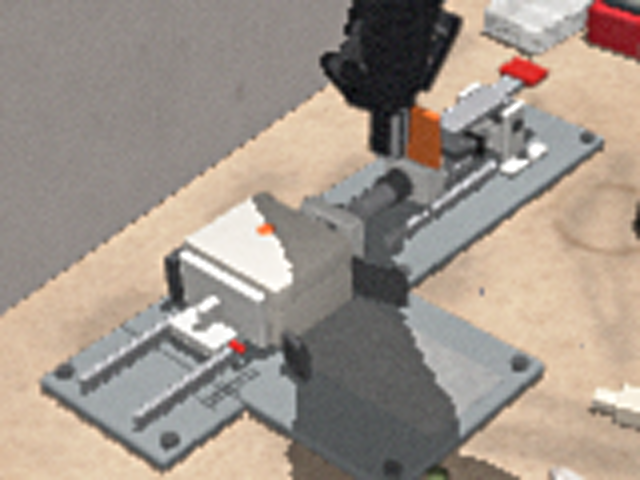

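The sear holds: force is zero, the fingers are clear, and the paddle is still back at (425,135). I'm moving away and up, then over the trigger.

apply_moves([
  [[0,0,-10],0,0],
  [[0,0,-10],0,0],
  [[-20,0,-3],0,0],
  [[-40,0,-5],0,0],
  [[-25,0,-3],0,0],
  [[0,0,0],0,0],
  [[0,0,0],0,0],
  [[0,0,0],0,0],
])

```text
clock: 15.42
eef_pos: [604.8, 11.9, 156.5]
tool_rot: [-3.012, 1.437, 1.652]
force: [-0.4, -1.1, -1.0]
width: -0.2
```

```bash
python3 - <<'E'
from h import *
rep((-276,0,150),(-276,0,90))
look('11')
E
```

```text
clk 15.43 tcp [604.75  11.91 156.5 ] tester [-90.13   2.45 156.5 ] F tester [-1.1, 0.34, -1.01] w -0.2 q [-0.18  0.68  0.31  1.72 -0.45  0.84 -1.24]
tool axes in tester: x [np.float64(0.13189745129490155), np.float64(0.02225515082166597), np.float64(-0.9910128201074541)] y [ 0.04 -1.   -0.02] z [-0.99 -0.04 -0.13]
roll deg about tool x to bring z along EX: -177.78964265130548 or -EX 2.2103573486945294
(-276, 0, 150) shift tool [-18.13  -4.54 185.04]
(-276, 0, 90) shift tool [ 41.33  -3.5  193.  ]
```

View pics/side_11.png

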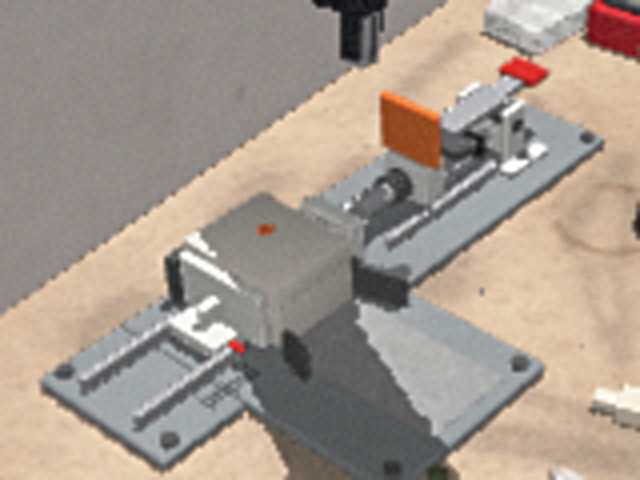

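The paddle stands cocked by itself at (410,130), with the carton and tell-tale unchanged. Now I move to the trigger.

apply_moves([
  [[-4,-1,45],1,0],
  [[-5,-1,50],1,0],
  [[-5,-1,50],0.2,0],
  [[-3,-1,30],0,0],
  [[0,0,8],0,0],
  [[0,0,0],0,0],
])

```text
clock: 16.27
eef_pos: [586.3, -173.4, 144.3]
tool_rot: [-2.929, 1.433, 1.698]
force: [0.1, 0.9, -0.2]
width: -0.1
```

```bash
python3 - <<'E'
from h import *
rep((-277,0,85),(-277,0,68))
E
```

```text
clk 16.27 tcp [ 586.33 -173.37  144.33] tester [-276.29    4.96  144.33] F tester [0.91, 0.01, -0.17] w -0.1 q [ 0.12  0.73  0.32  1.66 -0.43  0.89 -0.99]
tool axes in tester: x [np.float64(0.13416992768129413), np.float64(0.028933355320596224), np.float64(-0.9905351374255857)] y [ 0.   -1.   -0.03] z [-0.99  0.   -0.13]
roll deg about tool x to bring z along EX: -179.88221395018928 or -EX 0.11778604981070469
(-277, 0, 85) shift tool [58.53  6.67  8.63]
(-277, 0, 68) shift tool [75.37  7.16 10.91]
```

apply_moves([
  [[15,3,4],0,0],
  [[22,3,3],0,0],
  [[20,1,2],0,0],
  [[0,0,0],0,0],
])

```text
clock: 16.77
eef_pos: [593.1, -166.5, 82.0]
tool_rot: [-2.926, 1.428, 1.71]
force: [-0.2, 0.2, -0.9]
width: -0.2
```

```bash
python3 - <<'E'
from h import *
rep((-277,0,68))
look('12')
E
```

```text
clk 16.77 tcp [ 593.09 -166.46   81.96] tester [-268.83   -1.18   81.96] F tester [0.22, 0.26, -0.89] w -0.2 q [ 0.14  0.82  0.28  1.68 -0.47  0.79 -0.96]
tool axes in tester: x [np.float64(0.1390882765682899), np.float64(0.03181607563623736), np.float64(-0.9897679728701367)] y [ 0.01 -1.   -0.03] z [-0.99 -0.01 -0.14]
roll deg about tool x to bring z along EX: -179.32451376124553 or -EX 0.675486238754482
(-277, 0, 68) shift tool [12.72 -0.85 10.01]
```

View pics/side_12.png

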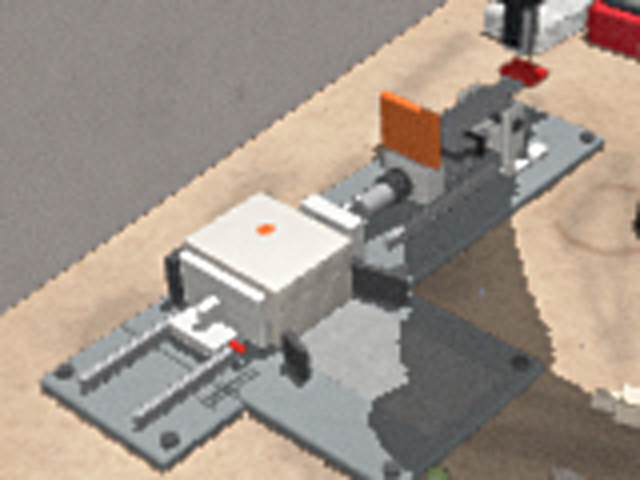

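The finger tips are just above the red pad at (523,72). I'm shifting 9 mm back and pressing.

apply_moves([
  [[0,0,9],0,0],
  [[8,0,2],0,0],
  [[0,0,0],0,0],
])

```text
clock: 17.25
eef_pos: [594.4, -178.4, 75.6]
tool_rot: [-2.968, 1.431, 1.668]
force: [0.2, 0.2, -0.6]
width: 0.1
```

```bash
python3 - <<'E'
from h import *
rep((-278,0,63))
E
```

```text
clk 17.25 tcp [ 594.41 -178.41   75.56] tester [-280.63   -3.52   75.56] F tester [0.21, -0.15, -0.6] w 0.1 q [ 0.16  0.83  0.27  1.67 -0.47  0.78 -0.94]
tool axes in tester: x [np.float64(0.13682921503988468), np.float64(0.02534985475357197), np.float64(-0.9902694975475483)] y [ 0.01 -1.   -0.02] z [-0.99 -0.01 -0.14]
roll deg about tool x to bring z along EX: -179.34987606909343 or -EX 0.6501239309065715
(-278, 0, 63) shift tool [12.88 -3.19 -0.93]
```

apply_moves([
  [[5,-3,0],0,0],
  [[5,0,0],0,0],
  [[4,0,0.5],0,0],
])

```text
clock: 17.62
eef_pos: [591.4, -177.6, 61.9]
tool_rot: [-2.979, 1.433, 1.657]
force: [-1.1, -2.6, 6.8]
width: -0.0
```

apply_moves([
  [[4,0,0.5],0,0],
  [[4,0,0.5],0,0],
])

```text
clock: 17.88
eef_pos: [591.4, -180.1, 54.6]
tool_rot: [-2.988, 1.436, 1.647]
force: [-0.6, -2.3, 4.6]
width: -0.0
```

```bash
python3 - <<'E'
from h import *
rep((-278,0,58))
look('13')
E
```

```text
clk 17.88 tcp [ 591.44 -180.12   54.59] tester [-282.59   -0.7    54.59] F tester [-2.29, 0.38, 4.57] w -0.0 q [ 0.17  0.85  0.26  1.69 -0.48  0.73 -0.92]
tool axes in tester: x [np.float64(0.13248598917728902), np.float64(0.02164209898930852), np.float64(-0.9909478853339289)] y [ 0.01 -1.   -0.02] z [-0.99 -0.01 -0.13]
roll deg about tool x to bring z along EX: -179.44511840138279 or -EX 0.5548815986172186
(-278, 0, 58) shift tool [-2.75 -0.73 -5.03]
```

View pics/side_13.png

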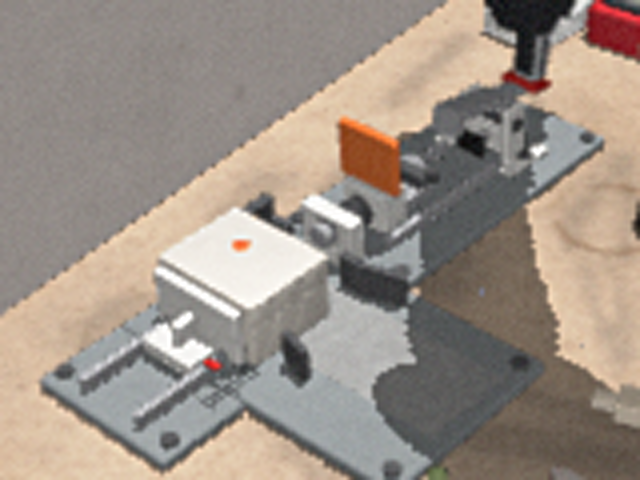

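It fired: the paddle is near its rest at (370,155), the carton moved along with the sled, and the tell-tale marker went from (237,346) to (213,364). I'm lifting off and checking.

apply_moves([
  [[-15,0,-2],0,0],
  [[-40,0,0],0,0],
  [[-40,0,0],0,0],
  [[-20,0,0],0,0],
  [[0,0,0],0,0],
  [[0,0,0],0,0],
  [[0,0,0],0,0],
])

```text
clock: 18.85
eef_pos: [592.3, -187.4, 172.2]
tool_rot: [-2.964, 1.428, 1.676]
force: [-0.2, 0.5, -0.1]
width: 0.6
```

```bash
python3 - <<'E'
from h import *
rep()
look('14')
S=lambda l:(np.array(l,float)+.5)/4-.5+[140,130]
o=np.load("side_14.npz")['im']
print([ (c,s[4]) for c,s in blobs(o,(5,150,100),(16,255,255),5)[0] if 180<c[0]<260])
print([ (c,s[4]) for c,s in blobs(o,(0,150,80),(4,255,255),4)[0] if 180<c[0]<290])
a=onz("side",[[198.7,216.1],np.array([213,364])/4-.375+[140,130]],24);print(wt(a[1])-wt(a[0]))
E
```

```text
clk 18.85 tcp [ 592.32 -187.43  172.19] tester [-289.79   -2.2   172.19] F tester [0.5, 0.26, -0.11] w 0.6 q [ 0.14  0.71  0.33  1.61 -0.41  0.97 -0.99]
tool axes in tester: x [np.float64(0.1398354721404961), np.float64(0.02697060005241254), np.float64(-0.9898065895646093)] y [ 0.01 -1.   -0.03] z [-0.99 -0.01 -0.14]
roll deg about tool x to bring z along EX: -179.1689462641632 or -EX 0.8310537358368244
[(array([231.5, 168.9]), np.int32(200)), (array([199.8, 190.6]), np.int32(5))]
[(array([270.8, 147.4]), np.int32(40)), (array([192.6, 220.7]), np.int32(7))]
[21.58  1.11  0.  ]
```

View pics/side_14.png

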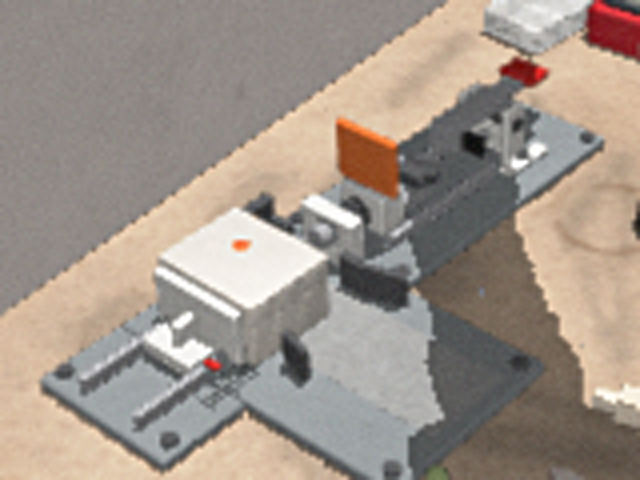

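View pics/top_14.png

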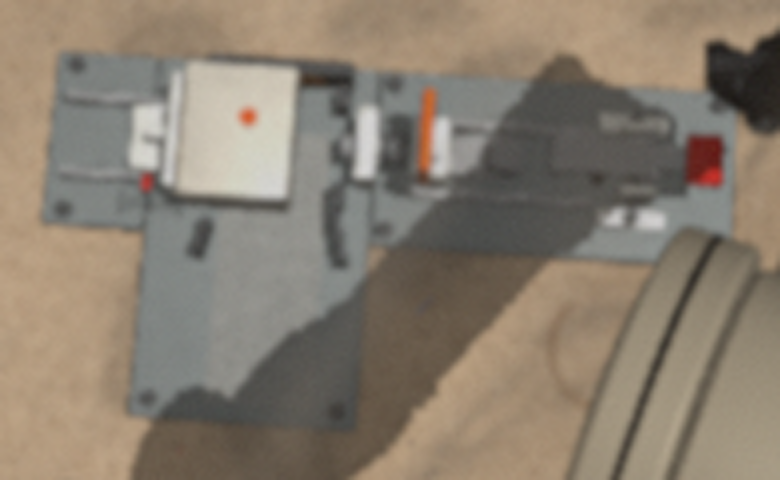

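The sled stands about 21 mm along, with the carton upright beside the fence. The paddle is still creeping the last 1–2 mm home, so I'm waiting a second.

apply_moves([
  [[0,0,0],0,0],
  [[0,0,0],0,0],
  [[0,0,0],0,0],
  [[0,0,0],0,0],
  [[0,0,0],0,0],
  [[0,0,0],0,0],
  [[0,0,0],0,0],
  [[0,0,0],0,0],
])

```text
clock: 19.95
eef_pos: [591.7, -187.4, 170.9]
tool_rot: [-2.949, 1.427, 1.69]
force: [-0.6, -0.3, -0.8]
width: -0.1
```

```bash
python3 - <<'E'
from h import *
look('15'); rep()
for k in ('6','13','14','15'):
  o=np.load(f"side_{k}.npz")['im']
  print(k,[ (c,s[4]) for c,s in blobs(o,(5,150,100),(16,255,255),5)[0] if 180<c[0]<260],[ c for c,s in blobs(o,(0,150,80),(4,255,255),4)[0] if 180<c[0]<210])
o=np.load("top_15.npz")['im'];print([ (c,s[4]) for c,s in blobs(o,(5,150,100),(16,255,255),4)[0]])
o=np.load("top0.npz")['im'];print([ (c,s[4]) for c,s in blobs(o,(5,150,100),(16,255,255),4)[0]])
S=lambda l:(np.array(l,float)+.5)/4-.5+[140,130]
P=lambda l:(np.array(l,float)+.5)/4-.5+[165,120]
q=onz("top",P([(187,60),(300,66),(292,201),(175,196)]),60); print([wt(a) for a in q],wt(q.mean(0)))
E
```

```text
clk 20.05 tcp [ 591.71 -187.38  170.87] tester [-289.79   -1.6   170.87] F tester [-0.44, -0.29, 0.88] w 0.2 q [ 0.14  0.71  0.33  1.61 -0.41  0.97 -0.99]
tool axes in tester: x [np.float64(0.1402181913173069), np.float64(0.029207789126071394), np.float64(-0.98968894277272)] y [ 0.01 -1.   -0.03] z [-0.99 -0.01 -0.14]
roll deg about tool x to bring z along EX: -179.18654006294454 or -EX 0.8134599370554632
6 [(array([231. , 169.3]), np.int32(203)), (array([205.8, 186.7]), np.int32(6))] [array([198.7, 216.1])]
13 [(array([232.1, 168.5]), np.int32(201)), (array([200. , 190.5]), np.int32(6))] [array([192.5, 220.5])]
14 [(array([231.5, 168.9]), np.int32(200)), (array([199.8, 190.6]), np.int32(5))] [array([192.6, 220.7])]
15 [(array([231.5, 169. ]), np.int32(200)), (array([199.8, 190.6]), np.int32(5))] [array([192.6, 220.7])]
[(array([479.9, 112.7]), np.int32(7)), (array([271. , 152.3]), np.int32(35)), (array([226.5, 148.5]), np.int32(4))]
[(array([480. , 112.5]), np.int32(6)), (array([270.4, 150.9]), np.int32(34)), (array([233.2, 204.2]), np.int32(6))]
[array([ 57.83, -45.7 ,  60.  ]), array([-15.45, -46.04,  60.  ]), array([-16.74,  42.83,  60.  ]), array([58.04, 44.23, 60.  ])] [20.92 -1.17 60.  ]
```

The paddle has settled about 2 mm from its rest, within the 6 mm allowed. The carton is at (21, -1) and still, and the hand is clear. I'm handing in.

```bash
python3 -c "
from cell import ctrl
print(ctrl.finish_job())"
```

```text
the job is handed in; nothing more can be done
None
```

The knock test is done and handed in at about 20 s of the 54 s allowed. The job reports no verdict, so these are my own checks:

- **Carton loading:** I slid it in with the fingers opened to 40 mm until it met a hard stop. The wrist force there was about 7 N. The carton's centre measured (0.1, -0.6) mm in the tester frame, and the tell-tale and striker had not moved.
- **Cocking:** I drew the paddle back until the sear caught, at about 18 N at the wrist. The trigger pad dipped and then returned to its rest position, which showed the sear had dropped in. The paddle then stayed back with no force on the hand.
- **Firing:** I pressed the trigger and the striker fired. The tell-tale was driven about 21 mm.
- **Final state:** The carton stands upright between the guides at about (21, -1) mm, and its dot did not move between two looks about a second apart. The striker rests about 2 mm short of its starting position, against 6 mm allowed. The hand is clear of everything.

Two things were less than clean:

- **Tool tilt:** The tool tilted about 7° while pulling the paddle, and the moves could not correct that. The trigger was pressed with that tilt, without harm.
- **Mug and tape:** I did not measure them at the end. The tape had not moved in the top view taken after the carton was home. The mug stayed only partly in view, and the arm never came near either.

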